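# File the tap case into the packed tool rack

## Robot

A 6-joint arm with a two-finger parallel gripper is mounted at the origin on the work surface. World frame = base frame: x ahead of the robot, y to its left, z up, the work surface at z = 0. Lengths are in mm, angles in degrees, forces in N, time in s.
With the tool pointing down it reaches from about 350 to 875 mm from the base axis. Payload 4.2 kg.
Tool frame: the origin (TCP) lies midway between the tips of the shut fingers; the grasp point (between the pads) lies 19 mm behind it (r.grip_depth is the distance from the TCP to the grasp point, in mm); z points along the fingers, y is the direction in which the jaws open and shut (so a half turn about z gives the same grasp; the last joint's range is limited). The gripper opens to 87 mm and grips with 3 to 60 N. Pads are 19 mm wide; open, the fingers measure 117 mm over their backs; the gripper's body (75 mm by 190 mm) begins 51 mm behind the grasp point.
Start: joints at [78.587, 22.042, 0.453, 0, -68.411, -14.817], TCP at [276.201, 560.635, 222.55] pointing down, gripper open.
Joint ranges: [-179.83, 179.83], [-69.29, 118.12], [-61.27, 80.66], [-181.25, 117.63], [-171.15, -9.14], [-177.46, 177.46]. Speed limits (degrees/s): [159.86, 159.86, 180, 180, 180, 180].

## Interface

Orientations are given as [roll, pitch, yaw] about the fixed x, y, z axes, in that order (R = Rz(yaw) Ry(pitch) Rx(roll)).
In Python, from bench import r, viewer, sign_off gives the robot as it stands. The module is installed in compiled form; this text tells all that it offers.
- The arm moves only by the tool carry_out, never from a script. Its argument "motion" is a list of rows, each a list of 6 numbers: the shift along the tool's x, y, z in cm, then the turn, a rotation vector about the tool's x, y, z in degrees. In form: [[x, y, z, rx, ry, rz], ...]. A call has 1 to 10 rows; each row shifts and turns the commanded pose from where the row before left it, along the tool's axes as they then stand; what a row does not reach is not made up. A row lasts 1/12 s, in which the tool goes at most 41.7 mm and 7.16 degrees, less where a joint would pass 70% of its speed; a pose out of reach is approached as far as the arm can. A call is refused whole if a number of a shift passes 4.17 or a number of a turn 7.16, either way. A call with a gripper value outside its range is refused whole. "claw" is the opening, from -1 (shut) to 1 (fully open), so that 0 is half open, set as the call begins (left out, the last holds). The fingers move at their own pace and stop on an object; "newtons" is the grip in N (left out, the last holds). Time passes only in rows, so rows that do not move let the fingers close. It gives the time, the measured TCP pose, the force and the opening at its end, in the units of the state.
- r.observe(): the state, without advancing time (a new reading comes with each control period).
- viewer.capture(name): name is "scene" or "top" or "wrist"; returns a dict with "image" (400x640x3 uint8, red, green, blue), "intrinsics" (3x3 intrinsics, pixels), "cam_to_world" (4x4, takes a point from camera to world coordinates); the wrist camera has in their place "tool_from_camera" (4x4, takes a point from camera to tool coordinates, whose origin is the TCP and whose axes are the flange's). Camera axes: x right, y down, z forward; pixel columns grow to the right and rows downward; lengths in mm; the calibration is good to about 2 mm. A picture is of the moment at which its call begins: read the wrist's pose just before it. There is no depth.
- sign_off(): hands the job in, once; it reports no verdict.
The state is a dict: "clock": time; "joint_pos": joint angles; "dq": joint speeds; "joint_torque": joint torques, N m; "ee_pos": TCP position; "orientation": TCP orientation; "contact_force": force on the tool from outside, world axes, zero at the start; "ft_torque": the same for the moment, N m; "width": opening from 0.0 (shut) to 1.0 (fully open).
Only numpy, scipy, OpenCV 4.12 (cv2) and the standard library are available. Lean on these libraries where they do the work, as an engineer would, in place of code of your own. Each camera call takes 0.05 s, during which the arm holds its last target.

## Task

Take the yellow case by its black tab out of the aluminium stand and file it in the rack of tool cases, in the narrow gap between the blue and the green case. The gap is too tight, so gently work its wedge foot in and nudge the row apart, keep hold of it or press it by hand until it stands fully home on the rack floor, then let go. Never push hard (well under 35 N), leave every case in the row upright in its place, and do not disturb the other things on the bench.

Things in the scene. Friction and masses are not known exactly. Their poses are not given: they have to be found in the camera images.
- tap_case: yellow case to file, 250 g, upright in the stand. Origin: centre of underside, z up, x along its 60 mm length, y thickness. Black wedge foot: 6 mm thick at the bottom, widening evenly to 32 mm at 28 mm height; yellow body 32 mm thick up to 90 mm; then, centred, a black pull tab 36 (x) x 12 mm (y), up to 135 mm. Gripped across y at 120 mm height, the fingers stay above the row
- stand: fixed aluminium open box, 78 (x) x 50 (y) x 62 mm high, pocket 64 x 36 mm, floor about 7 mm up, in which the yellow case stands upright; origin: centre of its underside; may be on either side of the bench
- rack: fixed steel rack holding the row, which runs along its y. Origin: centre of its underside. Floor 8 mm up, 130 mm long (y) between red end walls 8 mm thick, 78 mm high; guide walls 6 mm thick, 36 mm high along both long sides, 64 mm apart. With the yellow case in, about 4 mm of the row's length stays free. Cases slide easily but are hard: touch down slowly. Rack and stand may swap sides of the bench
- rack_floor (a point): centre of the rack's inner floor, the level on which cases stand; axes as the rack's
- case_grey: Grey, first in the row (at the rack's -y end), about 200 g. Hard case, 60 mm long (x), 80 mm high, loose; origin: centre of underside, z up, y thickness. Thickness not measured: the four are 16 to 32 mm, not alike. Axes as the rack's
- case_blue: Blue, second in the row, on the -y side of the gap, about 200 g. Hard case, 60 mm long (x), 76 mm high, loose; origin: centre of underside, z up, y thickness. Thickness not measured: the four are 16 to 32 mm, not alike. Axes as the rack's
- case_green: Green, third in the row, on the +y side of the gap, about 200 g. Hard case, 60 mm long (x), 82 mm high, loose; origin: centre of underside, z up, y thickness. Thickness not measured: the four are 16 to 32 mm, not alike. Gap blue to green 9 to 11 mm at the start. The blue side yields only 1 to 5 mm, the green side more: shift away from whatever pushes back
- case_white: White, last in the row (at the rack's +y end), about 200 g. Hard case, 60 mm long (x), 74 mm high, loose; origin: centre of underside, z up, y thickness. Thickness not measured: the four are 16 to 32 mm, not alike. Axes as the rack's
- wrench: steel wrench lying on the bench, bystander
- screwdriver: screwdriver lying on the bench, bystander
- spray: blue can, 56 mm across, 150 mm high, bystander
- socket: steel socket, 26 mm across, 40 mm high, standing, bystander
- torch: torch lying on the bench, 130 mm long, 40 mm high, bystander
There are look-alikes about, which are no part of the job. What is shaped like the stand but red is not meant.

How it is judged (in metres and radians):
On the way, in this order (a step that is already met when the one before it is completed fails the run):
1. the yellow case is lifted clear out of the stand (z of tap_case in the frame of stand above 0.065 m and contact force between the fingers and tap_case above 0.5 N), for 0.1 s.
2. the yellow case stands home on the rack floor between blue and green while still held or pressed by the fingers (z of tap_case in the frame of rack_floor below 0.004 m and angle between tap_case's own z axis and vertical below 0.08 rad and x of tap_case in the frame of rack_floor between -0.006 and 0.006 m and y of tap_case in the frame of case_blue above 0.02 m and y of tap_case in the frame of case_green below -0.02 m and contact force between the fingers and tap_case above 0.5 N), for 0.1 s.
At the end, for the whole second after the job is handed in: The yellow case stands between blue and green (20 mm or more from each centre along the row), within 4 mm of the rack floor, 6 mm of the rack's middle line, 0.08 rad of upright; the other four stand in the rack within 4 mm of its floor, 0.08 rad of upright; all at rest (z of tap_case in the frame of rack_floor between -0.004 and 0.004 m and angle between each of tap_case, case_grey, case_blue, case_green, case_white's own z axis and vertical below 0.08 rad and x of tap_case in the frame of rack_floor between -0.006 and 0.006 m and y of tap_case in the frame of case_blue above 0.02 m and y of tap_case in the frame of case_green below -0.02 m and z of each of case_grey, case_blue, case_green, case_white in the frame of rack_floor below 0.004 m and y of case_grey in the frame of rack_floor between -0.065 and 0.065 m and y of case_blue in the frame of rack_floor between -0.065 and 0.065 m and y of case_green in the frame of rack_floor between -0.065 and 0.065 m and y of case_white in the frame of rack_floor between -0.065 and 0.065 m and linear speed of each of tap_case, case_grey, case_blue, case_green, case_white below 0.02 m/s); the robot touches nothing.
It fails at once if the yellow case is forced against the rack or any case in the row with more than 35 N (contact force between tap_case and rack above 35 N or contact force between tap_case and case_grey above 35 N or contact force between tap_case and case_blue above 35 N or contact force between tap_case and case_green above 35 N or contact force between tap_case and case_white above 35 N).
It fails at once if the robot itself presses on a case of the row with more than 35 N (contact force between the arm and case_grey above 35 N or contact force between the arm and case_blue above 35 N or contact force between the arm and case_green above 35 N or contact force between the arm and case_white above 35 N).
It fails at once if a case of the row topples (leans more than 0.35 rad) (angle between any of case_grey, case_blue, case_green, case_white's own z axis and vertical above 0.35 rad).
It fails at once if a bystander on the bench is moved by more than 30 mm (distance of any of wrench, screwdriver, spray, socket, torch from where it was at the start of the episode above 0.03 m).
It also fails if it takes over 72 s, if anything falls off the work surface, if the arm or the gripper's body presses on something with over 40 N, if the wrist force passes 120 N, or if a joint passes its speed limit or range.

## Working session

There is one attempt and no reset: what is moved stays moved. The work goes in short steps, Python scripts to look and compute and a tool call to move; the robot and the scene stay as the last step left them, time stands still between calls to the robot, and variables do not carry over. Pictures are saved under pics/ and viewed, and the job is handed in when it is done.

Besides the shell and the picture viewer there is one more tool, called after "Request:" as a command line: name --pt "numbers of a row" for each row, then --argument value for the rest. carry_out: Moves the arm, as the interface text tells. Its arguments: {"type":"object","properties":{"motion":{"type":"array","items":{"type":"array","items":{"type":"number"}}},"claw":{"type":"number"},"newtons":{"type":"number"}},"required":["motion"]}

```bash
mkdir -p pics; cat > h.py <<'E'
import numpy as np, cv2
from bench import r, viewer, sign_off
def snap(cam,name):
    c=viewer.capture(cam); cv2.imwrite(f'pics/{name}.png',c['image'][:,:,::-1]); 
    np.savez(f'pics/{name}.npz',image=c['image'],K=c['intrinsics'],T=c.get('cam_to_world',c.get('tool_from_camera')))
    return c
def ray(K,T,u,v):
    d=np.linalg.inv(K)@np.array([u,v,1.0]); return T[:3,3],T[:3,:3]@d
def onz(K,T,u,v,z):
    o,d=ray(K,T,u,v); return o+d*(z-o[2])/d[2]
def proj(K,T,p):
    q=T[:3,:3].T@(np.asarray(p,float)-T[:3,3]); q=K@q; return q[:2]/q[2]
E
python3 - <<'E'
from h import *
print(r.observe()); print(r.grip_depth)
for c in('scene','top'):
    d=snap(c,c+'0'); print(np.array(d['intrinsics']).round(1),np.array(d['cam_to_world']).round(3))
E
```

```text
{'clock': 0.0, 'joint_pos': array([ 7.85876274e+01,  2.20927462e+01,  3.77943843e-01, -2.73280196e-02,
       -6.84111533e+01, -1.48160123e+01]), 'dq': array([ 0.0299706 ,  0.07485881,  0.0168774 ,  0.09159187,  0.09255902,
       -0.06407287]), 'joint_torque': array([ 5.42653306e-04, -3.90661883e+01,  1.87398398e+01,  4.21961993e+00,
        1.08264835e-02, -2.04266053e-04]), 'ee_pos': array([275.946688  , 560.1015035 , 221.43046025]), 'orientation': array([ 1.79871738e+02, -7.66478677e-03, -2.62384594e+01]), 'contact_force': array([0.54763748, 1.38485455, 0.98511256]), 'ft_torque': array([ 0.02916328, -0.00311813, -0.01282341]), 'width': 0.9992627872749952}
18.700000000000003
[[363.5   0.  317.5]
 [  0.  363.5 200.4]
 [  0.    0.    1. ]] [[-6.160000e-01  4.650000e-01 -6.360000e-01  1.307991e+03]
 [ 7.880000e-01  3.660000e-01 -4.950000e-01  5.606460e+02]
 [ 3.000000e-03 -8.060000e-01 -5.920000e-01  7.140710e+02]
 [ 0.000000e+00  0.000000e+00  0.000000e+00  1.000000e+00]]
[[457.1   0.  325. ]
 [  0.  457.1 202.3]
 [  0.    0.    1. ]] [[ 1.800000e-02 -9.890000e-01  1.450000e-01  4.136660e+02]
 [-1.000000e+00 -1.800000e-02  2.000000e-03 -7.226000e+00]
 [ 0.000000e+00 -1.450000e-01 -9.890000e-01  1.403085e+03]
 [ 0.000000e+00  0.000000e+00  0.000000e+00  1.000000e+00]]
```

View pics/scene0.png

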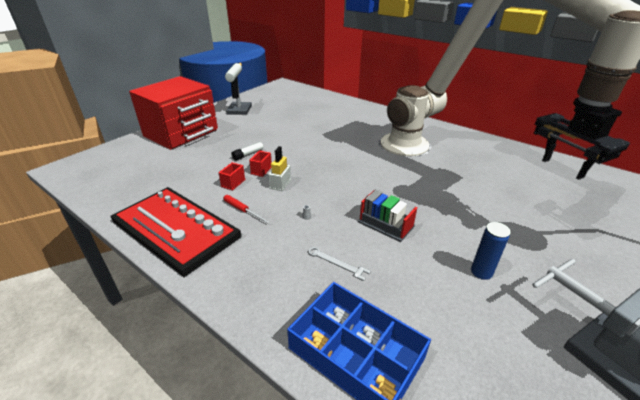

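View pics/top0.png

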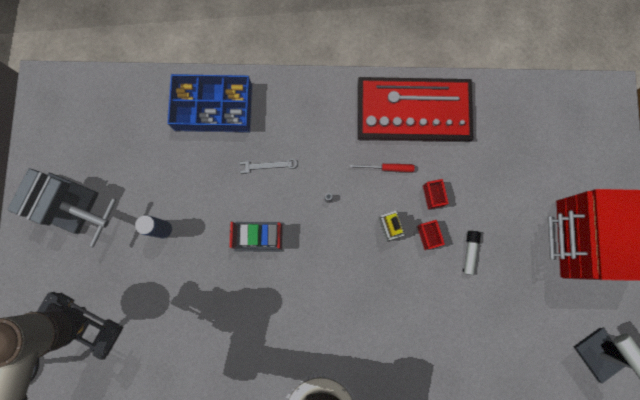

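The scene image shows the yellow case in the grey stand at about (278,172). In the top image it is at (393,225). Two red look-alike stands sit at top (435,194) and (431,235). The rack is at top (257,236) and scene (388,215). Next I'll take close crops.

```bash
python3 - <<'E'
import cv2,numpy as np
t=cv2.imread('pics/top0.png');s=cv2.imread('pics/scene0.png')
a=cv2.resize(t[205:245,375:415],(400,400),interpolation=cv2.INTER_CUBIC)
b=cv2.resize(t[215:255,225:290],(650,400),interpolation=cv2.INTER_CUBIC)
cv2.imwrite('pics/c1.png',cv2.resize(a,(400,400)))
cv2.imwrite('pics/c2.png',b)
cv2.imwrite('pics/c3.png',cv2.resize(s[140:245,215:425],None,fx=3.8,fy=3.8,interpolation=cv2.INTER_CUBIC)[:600,:798])
E
```

```text
(no output)
```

View pics/c1.png

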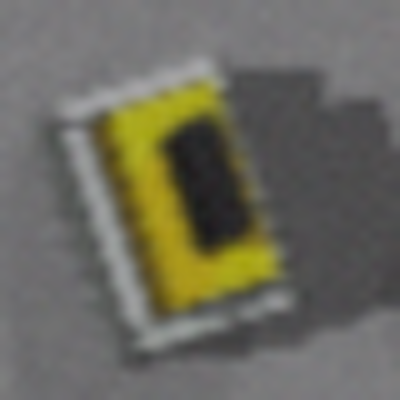

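View pics/c2.png

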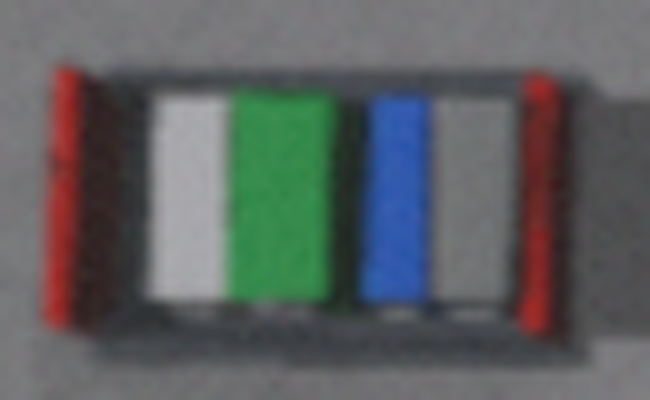

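View pics/c3.png

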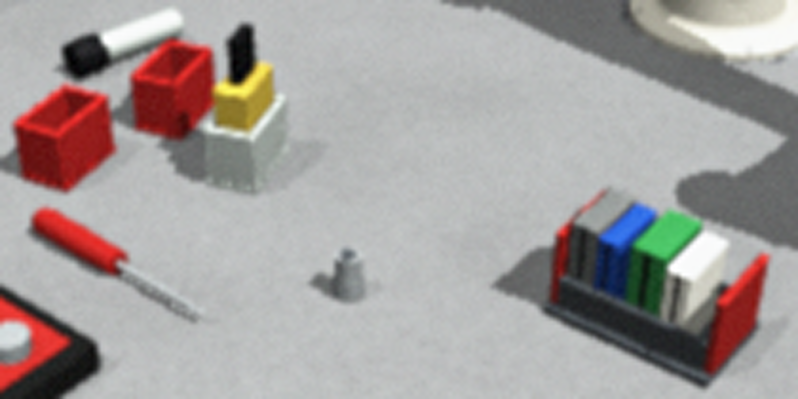

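```bash
cat >> h.py <<'E'
def comp(mask):
    n,l,s,c=cv2.connectedComponentsWithStats(mask.astype(np.uint8))
    k=1+np.argmax(s[1:,4]); return (l==k),s[k],c[k]
def L(name):
    d=np.load(f'pics/{name}.npz'); return d['image'],d['K'],d['T']
E
python3 - <<'E'
from h import *
im,K,T=L('top0'); h=cv2.cvtColor(im,cv2.COLOR_RGB2HSV).astype(int)
H,S,V=h[...,0],h[...,1],h[...,2]
roi=np.zeros(H.shape,bool); roi[205:245,375:420]=1
m=roi&(H>18)&(H<35)&(S>120)&(V>90); m,s,c=comp(m)
print('yellow',s,onz(K,T,*c,97).round(1))
pts=np.argwhere(m)[:,::-1]
w=np.array([onz(K,T,*p,97)[:2] for p in pts],np.float32); print(cv2.minAreaRect(w))
k=roi&(V<50)&(cv2.morphologyEx(m.astype(np.uint8),cv2.MORPH_CLOSE,np.ones((9,9)))>0)
if k.any():
  kk,s,c=comp(k);print('tab',s,onz(K,T,*c,142).round(1)); w=np.array([onz(K,T,*p,142)[:2] for p in np.argwhere(kk)[:,::-1]],np.float32);print(cv2.minAreaRect(w))
roi[:]=0; roi[215:255,225:290]=1
for n,mm,z in(('green',(H>50)&(H<75)&(S>120),90),('blue',(H>105)&(H<120)&(S>150)&(V>100),84),('red',((H<8)|(H>172))&(S>150)&(V>110),86)):
    q=roi&mm
    n_,l,st,ce=cv2.connectedComponentsWithStats(q.astype(np.uint8))
    for i in range(1,n_):
        if st[i,4]<15: continue
        w=np.array([onz(K,T,*p,z)[:2] for p in np.argwhere(l==i)[:,::-1]],np.float32)
        print(n,st[i],onz(K,T,*ce[i],z).round(1),cv2.minAreaRect(w))
# scene cross check
im2,K2,T2=L('scene0'); 
hh=cv2.cvtColor(im2,cv2.COLOR_RGB2HSV).astype(int)
print(proj(K2,T2,[0,0,0]))
E
```

```text
yellow [385 213  18  23 173] [ 543.  -197.4   97. ]
((545.3418579101562, -200.59561157226562), (59.706817626953125, 35.47934341430664), 19.182472229003906)
tab [395 228   3   1   3] [ 530.6 -201.9  142. ]
((530.568115234375, -201.8795928955078), (5.53198766708374, 0.0), 91.0279312133789)
green [248 224  11  21 204] [510.4 201.9  90. ] ((510.72576904296875, 202.00460815429688), (28.07323455810547, 58.28653335571289), 88.88691711425781)
blue [261 225   7  20 120] [510.3 170.   84. ] ((510.377685546875, 170.2061767578125), (54.8741569519043, 17.31332778930664), 1.0277900695800781)
red [230 222   3  25  46] [508.7 265.5  86. ] ((509.9721374511719, 265.5549621582031), (5.042413711547852, 69.22015380859375), 89.14686584472656)
red [277 237   3  11  22] [488.4 128.   86. ] ((489.326171875, 128.9591064453125), (28.703323364257812, 5.745357036590576), 1.8641656637191772)
[403.27673992 143.89380303]
```

```bash
cat >> h.py <<'E'
from scipy.spatial.transform import Rotation as Ro
def toolR(s): return Ro.from_euler('xyz',s['orientation'],degrees=True).as_matrix()
def delta(pos_target,yaw_target,roll=180,pitch=0):
    s=r.observe(); R=toolR(s)
    Rt=Ro.from_euler('xyz',[roll,pitch,yaw_target],degrees=True).as_matrix()
    rv=Ro.from_matrix(R.T@Rt).as_rotvec(degrees=True)
    d0=R.T@(np.array(pos_target)-s['ee_pos'])/10; d1=Rt.T@(np.array(pos_target)-s['ee_pos'])/10
    print('turn first',rv.round(2),'| shift in present axes cm',d0.round(3),'| after turn',d1.round(3))
def wristpose(T):
    s=r.observe(); M=np.eye(4); M[:3,:3]=toolR(s); M[:3,3]=s['ee_pos']; return M@T
E
python3 - <<'E'
from h import *
c=snap('wrist','w0'); print(np.array(c['intrinsics']).round(1),np.array(c['tool_from_camera']).round(3))
delta([470,190,330],1)
im,K,T=L('top0'); print('spray',onz(K,T,145,225,150),'socket',onz(K,T,329,198,40))
E
```

```text
[[310.6   0.  317. ]
 [  0.  310.6 205.4]
 [  0.    0.    1. ]] [[ 0.00000e+00 -9.59000e-01 -2.84000e-01  7.67550e+01]
 [ 1.00000e+00  0.00000e+00  1.00000e-03  6.70000e-02]
 [-0.00000e+00 -2.84000e-01  9.59000e-01 -1.62112e+02]
 [ 0.00000e+00  0.00000e+00  0.00000e+00  1.00000e+00]]
turn first [ 9.000e-02  2.000e-02 -2.724e+01] | shift in present axes cm [ 33.767  24.652 -10.783] | after turn [ 18.747  37.357 -10.826]
spray [525.71681658 489.65914392 150.        ] socket [627.1927581  -15.84027652  40.        ]
```

View pics/w0.png

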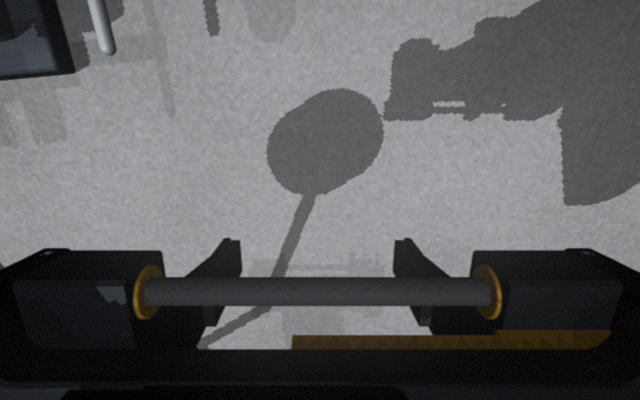

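Request:
carry_out --pt "0 0 -2.0 0 0 -6.8" --pt "0 0 -2.0 0 0 -6.8" --pt "0 0 -2.0 0 0 -6.8" --pt "0 0 -2.0 0 0 -6.8" --pt "1.97 3.4 0 0 0 0" --pt "1.97 3.4 0 0 0 0" --pt "1.97 3.4 0 0 0 0" --pt "1.97 3.4 0 0 0 0" --pt "1.97 3.4 0 0 0 0" --pt "1.97 3.4 0 0 0 0"

```text
clock: 0.98
ee_pos: [398.2, 356.8, 302.4]
orientation: [180.0, 0.0, 1.0]
contact_force: [1.9, 0.2, -0.5]
width: 1.0
```

Request:
carry_out --pt "1.97 3.4 0 0 0 0" --pt "1.97 3.4 0 0 0 0" --pt "1.97 3.4 0 0 0 0" --pt "1.97 3.4 0 0 0 0" --pt "1.97 3.4 0 0 0 0" --pt "0 0 0 0 0 0" --pt "0 0 0 0 0 0"

```text
clock: 1.57
ee_pos: [499.8, 188.5, 302.1]
orientation: [180.0, 0.0, 0.7]
contact_force: [-0.2, 0.2, -0.1]
width: 1.001
```

```bash
python3 - <<'E'
from h import *
s=r.observe();print(s['clock'],s['ee_pos'],s['orientation'],s['contact_force'])
snap('wrist','w1')
E
```

```text
1.5667 [499.77406956 188.46434652 302.09071134] [1.79980896e+02 4.89951421e-02 7.34097536e-01] [-0.15348209  0.23388349 -0.09241433]
```

View pics/w1.png

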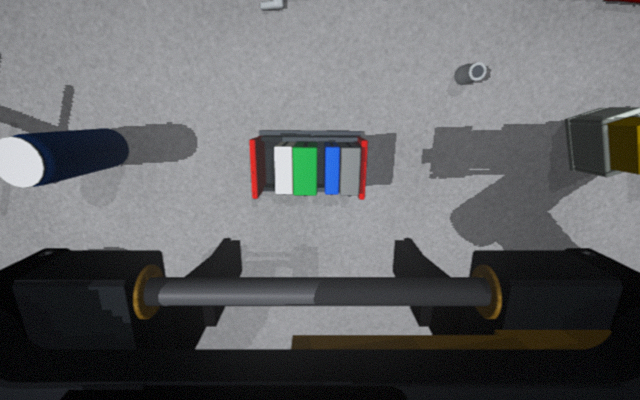

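The wrist view shows the rack at (308,168), with white, green, gap, blue and grey running from left to right. The gap is at about column 321. The stand is at the right edge and the spray can at the left edge. I'll go closer for a precise measurement.

Request:
carry_out --pt "-0.65 0 2.0 0 0 0" --pt "-0.65 0 2.0 0 0 0" --pt "-0.65 0 2.0 0 0 0" --pt "-0.65 0 2.0 0 0 0" --pt "-0.65 0 2.0 0 0 0" --pt "-0.65 0 2.0 0 0 0" --pt "0 0 0.6 0 0 0" --pt "0 0 0 0 0 0" --pt "0 0 0 0 0 0" --pt "0 0 0 0 0 0"

```text
clock: 2.45
ee_pos: [461.2, 190.8, 177.9]
orientation: [-179.9, -0.1, 1.0]
contact_force: [0.5, 0.3, -0.7]
width: 1.0
```

```bash
python3 - <<'E'
from h import *
s=r.observe();print(s['clock'],s['ee_pos'],s['orientation'],s['contact_force'])
c=snap('wrist','w2'); T=wristpose(c['tool_from_camera']); np.save('pics/w2T.npy',T)
im=c['image'][60:240,200:440]
cv2.imwrite('pics/w2c.png',cv2.resize(im[:,:,::-1],None,fx=3.3,fy=3.3,interpolation=cv2.INTER_CUBIC))
E
```

```text
2.45 [461.23753949 190.81388875 177.92754961] [-1.79918405e+02 -1.44860950e-01  1.03223533e+00] [ 0.47696853  0.31158424 -0.67027438]
```

View pics/w2c.png

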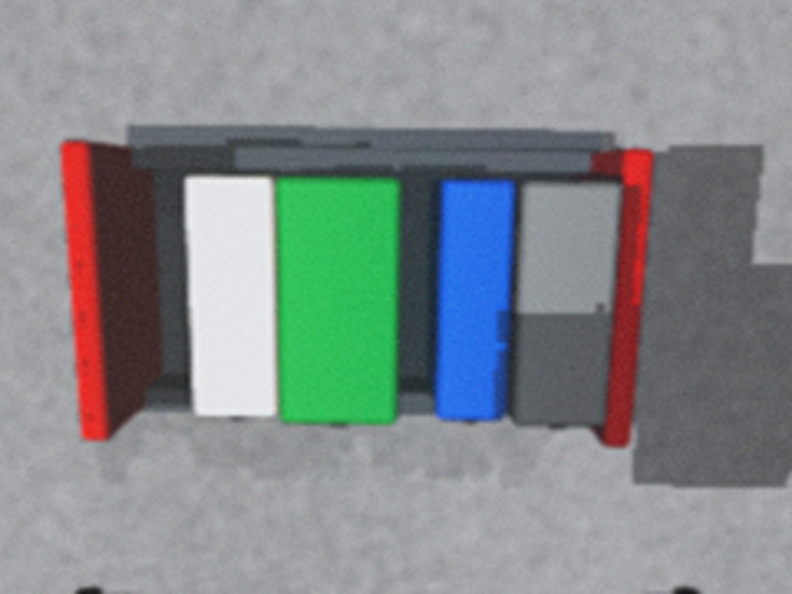

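The crop shows white at columns 185–275, green 278–398, the gap, blue 440–515 and grey 518–620 between the red walls. I'll fit the edges next.

```bash
cat > rk.py <<'E'
from h import *
def edges(im,K,T,mask,z,tag):
    m,s,c=comp(mask); m8=(m*255).astype(np.uint8)
    cn=max(cv2.findContours(m8,cv2.RETR_EXTERNAL,cv2.CHAIN_APPROX_NONE)[0],key=cv2.contourArea)[:,0,:]
    w=np.array([onz(K,T,*p,z)[:2] for p in cn],np.float32)
    px=np.linalg.norm(onz(K,T,*c,z)-onz(K,T,c[0]+1,c[1],z))
    re=cv2.minAreaRect(w); o=onz(K,T,*c,z)
    print(tag,s,'centroid',o.round(1)[:2],'rect c',np.round(re[0],1),'size+px',np.round(np.array(re[1])+px,1),'ang',round(re[2],1),'y range',(w[:,1].min()-px/2).round(1),(w[:,1].max()+px/2).round(1),'x',w[:,0].min().round(1),w[:,0].max().round(1))
    return re
E
python3 - <<'E'
from rk import *
im,K,_=L('w2'); T=np.load('pics/w2T.npy')
h=cv2.cvtColor(im,cv2.COLOR_RGB2HSV).astype(int); H,S,V=h[...,0],h[...,1],h[...,2]
roi=np.zeros(H.shape,bool); roi[60:240,200:440]=1
edges(im,K,T,roi&(H>50)&(H<75)&(S>100),90,'green')
edges(im,K,T,roi&(H>100)&(H<120)&(S>150)&(V>150),84,'blue')
wm=roi&(S<30)&(V>205); edges(im,K,T,wm,82,'white')
red=roi&((H<8)|(H>172))&(S>150)&(V>150)
l=red.copy(); l[:,300:]=0; edges(im,K,T,l,78,'redL')
red=roi&((H<8)|(H>172))&(S>150)&(V>110)
l=red.copy(); l[:,:300]=0; edges(im,K,T,l,78,'redR')
E
```

```text
green [ 284  113   38   76 2791] centroid [510.2 203.7] rect c [508.8 203.8] size+px [30.3 60.4] ang 89.9 y range 188.6 218.9 x 479.0 538.6
blue [ 332  115   24   72 1463] centroid [510.5 170.9] rect c [508.7 170.7] size+px [58.6 18. ] ang 0.3 y range 161.7 179.7 x 479.8 537.6
white [ 257  114   26   72 1763] centroid [509.4 230.8] rect c [508.2 230.7] size+px [59. 21.] ang 0.3 y range 220.3 241.3 x 479.1 537.3
redL [219 103  13  90 680] centroid [510.1 268.7] rect c [508.2 268.7] size+px [74.4  7.2] ang 0.3 y range 265.0 272.4 x 471.4 545.0
redR [383 105  15  90 652] centroid [512.1 131. ] rect c [509. 131.] size+px [74.6  8.3] ang 1.2 y range 127.4 136.0 x 472.1 545.9
```

Request:
carry_out --pt "0.31 4.06 -0.15 0 0 0" --pt "0.31 4.06 -0.15 0 0 0" --pt "0.31 4.06 -0.15 0 0 0" --pt "0.31 4.06 -0.15 0 0 0" --pt "0.31 4.06 -0.15 0 0 0" --pt "0.31 4.06 -0.15 0 0 0" --pt "0.31 4.06 -0.15 0 0 0" --pt "0.31 4.06 -0.15 0 0 0" --pt "0.31 4.06 -0.15 0 0 0" --pt "0.31 4.06 -0.15 0 0 0"

```text
clock: 3.33
ee_pos: [498.7, -218.1, 193.0]
orientation: [180.0, -0.2, 1.0]
contact_force: [1.9, 0.5, 0.6]
width: 1.0
```

Request:
carry_out --pt "0 0 0 0 0 -5.7" --pt "0 0 0 0 0 -5.7" --pt "0 0 0 0 0 -5.7" --pt "0 0 0 0 0 0" --pt "0 0 0 0 0 0" --pt "0 0 0 0 0 0"

```text
clock: 3.83
ee_pos: [498.5, -215.7, 192.1]
orientation: [180.0, -0.1, 18.0]
contact_force: [-0.3, 0.3, 0.1]
width: 0.995
```

```bash
python3 - <<'E'
from h import *
s=r.observe();print(s['clock'],s['ee_pos'],s['orientation'],s['contact_force'])
c=snap('wrist','w3'); T=wristpose(c['tool_from_camera']); np.save('pics/w3T.npy',T)
im=c['image'][60:240,200:440]
cv2.imwrite('pics/w3c.png',cv2.resize(im[:,:,::-1],None,fx=3.3,fy=3.3,interpolation=cv2.INTER_CUBIC))
E
```

```text
3.8333 [ 498.45565456 -215.71791021  192.13440389] [ 1.79968439e+02 -5.97452182e-02  1.79570887e+01] [-0.32530642  0.31570326  0.08807061]
```

View pics/w3c.png

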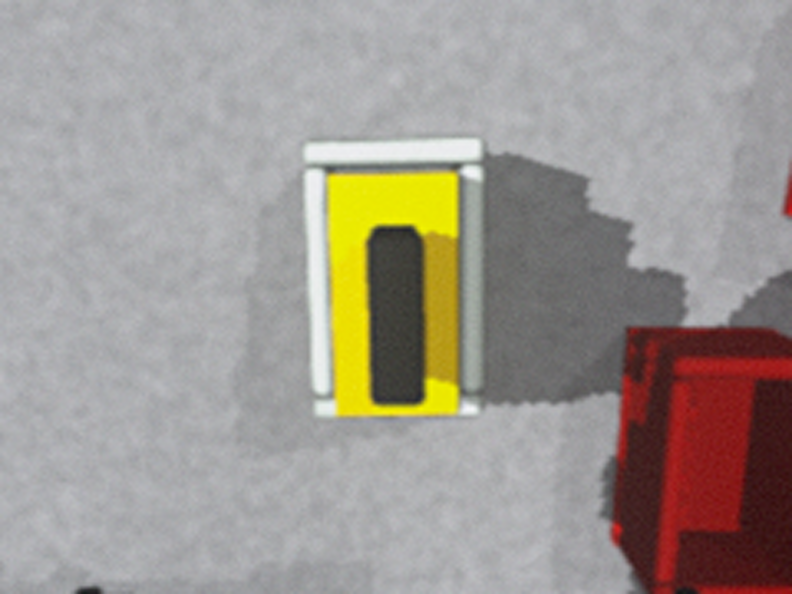

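The crop shows the yellow case upright in the aluminium stand, with its black tab at crop (397,315). The red look-alike is at lower right, and it is only 62 mm high. The choice is confirmed, so I'll measure the tab.

```bash
python3 - <<'E'
from rk import *
im,K,_=L('w3'); T=np.load('pics/w3T.npy')
h=cv2.cvtColor(im,cv2.COLOR_RGB2HSV).astype(int); H,S,V=h[...,0],h[...,1],h[...,2]
roi=np.zeros(H.shape,bool); roi[95:190,285:350]=1
ye=roi&(H>20)&(H<35)&(S>150)
hull=cv2.morphologyEx(ye.astype(np.uint8),cv2.MORPH_CLOSE,np.ones((25,25)))>0
edges(im,K,T,hull,97,'yellow')
edges(im,K,T,roi&hull&(S<100)&(V<110),142,'tab')
st=roi&(S<40)&(V>200); 
edges(im,K,T,(st|hull),62,'stand')
delta([545,-200,130],18)
E
```

```text
yellow [ 299  112   40   74 2818] centroid [ 545.9 -201.5] rect c [ 544.7 -201.6] size+px [60.2 32. ] ang 19.1 y range -225.9 -177.3 x 512.3 577.4
tab [312 129  16  53 807] centroid [ 546.3 -201.3] rect c [ 545.8 -201.3] size+px [35.9 10.9] ang 18.5 y range -211.9 -191.4 x 527.9 563.5
stand [ 299  112   46   74 2836] centroid [ 542.3 -203.1] rect c [ 542.  -205.8] size+px [68.5 42.1] ang 19.1 y range -236.5 -175.4 x 504.3 578.3
turn first [ 0.02 -0.04 -0.01] | shift in present axes cm [ 4.913 -0.047  6.205] | after turn [ 4.918 -0.044  6.201]
```

Request:
carry_out --pt "0.98 0.03 0.5 0 0 -1.0" --pt "0.98 0.03 0.5 0 0 0" --pt "0.98 0.03 0.5 0 0 0" --pt "0.98 0.04 0.5 0 0 0" --pt "0.98 0.04 0.5 0 0 0" --pt "0 0 0 0 0 0" --pt "0 0 0 0 0 0" --pt "0 0 0 0 0 0" --claw 0.3

```text
clock: 4.55
ee_pos: [544.9, -201.4, 166.3]
orientation: [-180.0, 0.0, 19.1]
contact_force: [-0.2, -0.3, -0.3]
width: 0.654
```

```bash
python3 - <<'E'
from h import *
print(r.observe()['ee_pos']);delta([545.3,-201.4,108],19)
snap('wrist','w4')
E
```

```text
[ 544.91841316 -201.43751475  166.32714575]
turn first [-0.01  0.04  0.08] | shift in present axes cm [0.041 0.01  5.833] | after turn [0.037 0.009 5.833]
```

View pics/w4.png

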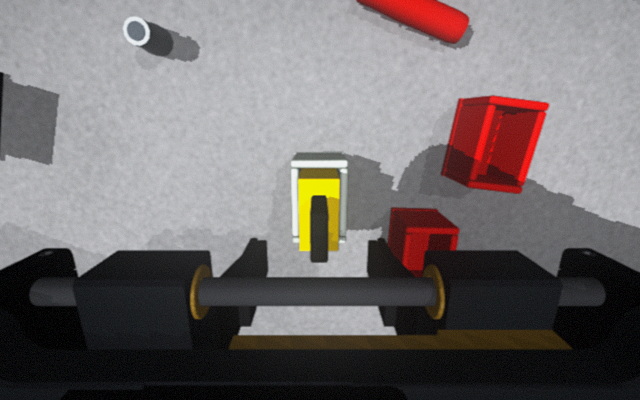

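The tab at column 319 sits midway between the fingers (255 and 378), so I'll descend.

Request:
carry_out --pt "0.02 0 1.2 0 0 0" --pt "0.02 0 1.2 0 0 0" --pt "0 0 1.2 0 0 0" --pt "0 0 1.2 0 0 0" --pt "0 0 1.0 0 0 0" --pt "0 0 0 0 0 0" --pt "0 0 0 0 0 0"

```text
clock: 5.18
ee_pos: [545.1, -201.5, 108.6]
orientation: [-180.0, 0.0, 19.1]
contact_force: [0.3, -0.8, 0.6]
width: 0.651
```

Request:
carry_out --pt "0 0 0 0 0 0" --pt "0 0 0 0 0 0" --pt "0 0 0 0 0 0" --pt "0 0 0 0 0 0" --pt "0 0 0 0 0 0" --pt "0 0 0 0 0 0" --pt "0 0 0 0 0 0" --pt "0 0 0 0 0 0" --claw -1 --newtons 30

```text
clock: 5.85
ee_pos: [545.4, -201.4, 108.6]
orientation: [180.0, -0.0, 19.1]
contact_force: [2.2, -2.2, -0.1]
width: 0.136
```

The grip width is 11.8 mm, which matches the tab. Now I'll lift.

Request:
carry_out --pt "0 0 -0.5 0 0 0" --pt "0 0 -0.8 0 0 0" --pt "0 0 -1.2 0 0 0" --pt "0 0 -1.5 0 0 0" --pt "0 0 -1.5 0 0 0" --pt "0 0 -1.5 0 0 0" --pt "0 0 -1.5 0 0 0" --pt "0 0 -1.2 0 0 0" --pt "0 0 -0.8 0 0 0" --pt "0 0 0 0 0 0"

```text
clock: 6.68
ee_pos: [546.2, -201.4, 215.7]
orientation: [179.9, -0.2, 19.1]
contact_force: [0.5, 0.1, -2.8]
width: 0.137
```

```bash
python3 - <<'E'
from h import *
s=r.observe();print(s['ee_pos'],s['contact_force'],s['width']*87);delta([508.7,184.3,225],0.3)
snap('wrist','w5')
E
```

```text
[ 546.17048163 -201.44190593  215.72459084] [ 0.49280102  0.07200333 -2.82860398] 11.941405015665774
turn first [ 0.07 -0.2  18.78] | shift in present axes cm [  9.072 -37.678  -0.962] | after turn [ -3.545 -38.593  -0.928]
```

View pics/w5.png

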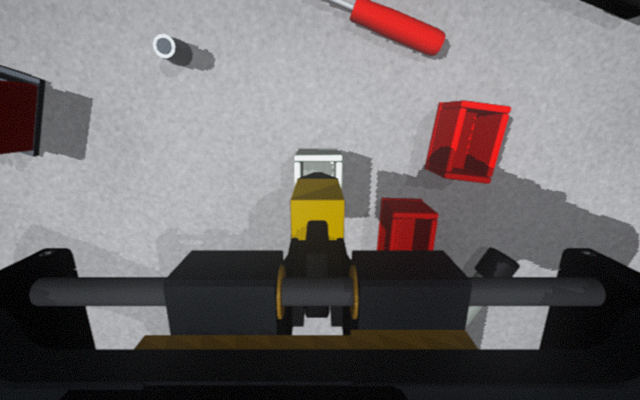

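Request:
carry_out --pt "0 0 0 0 0 2.5" --pt "0 0 0 0 0 4.5" --pt "0 0 0 0 0 5.0" --pt "0 0 0 0 0 4.5" --pt "0 -1.0 -0.1 0 0 2.3" --pt "0 -2.0 -0.2 0 0 0" --pt "-0.4 -3.0 -0.2 0 0 0" --pt "-0.4 -3.4 -0.2 0 0 0" --pt "-0.4 -3.4 -0.1 0 0 0" --pt "-0.4 -3.4 -0.1 0 0 0"

```text
clock: 7.57
ee_pos: [527.0, -38.2, 221.3]
orientation: [-180.0, 0.2, 0.2]
contact_force: [0.3, 0.7, -2.7]
width: 0.134
```

Request:
carry_out --pt "-0.4 -3.4 0 0 0 0" --pt "-0.4 -3.4 0 0 0 0" --pt "-0.4 -3.4 0 0 0 0" --pt "-0.4 -3.4 0 0 0 0" --pt "-0.4 -3.0 0 0 0 0" --pt "0 -2.6 0 0 0 0" --pt "0 -1.9 0 0 0 0" --pt "0 -1.2 0 0 0 0" --pt "0 0 0 0 0 0" --pt "0 0 0 0 0 0"

```text
clock: 8.4
ee_pos: [506.6, 183.3, 221.6]
orientation: [179.9, 0.1, 0.3]
contact_force: [0.3, 0.9, -2.9]
width: 0.135
```

Request:
carry_out --pt "0 0 0 0 0 0" --pt "0 0 0 0 0 0" --pt "0 0 0 0 0 0"

```text
clock: 8.65
ee_pos: [507.1, 182.5, 222.5]
orientation: [180.0, 0.0, 0.2]
contact_force: [0.2, -0.1, -2.6]
width: 0.135
```

```bash
python3 - <<'E'
from h import *
s=r.observe();print(s['ee_pos'],s['orientation'],s['contact_force'],s['width']*87);delta([508.7,184.3,195],0.3)
c=snap('wrist','w6'); np.save('pics/w6T.npy',wristpose(c['tool_from_camera']))
cv2.imwrite('pics/w6c.png',cv2.resize(c['image'][60:250,200:440][:,:,::-1],None,fx=3.1,fy=3.1,interpolation=cv2.INTER_CUBIC))
E
```

```text
[507.13854933 182.46310733 222.48460783] [1.79985474e+02 1.78909366e-02 1.89418116e-01] [ 0.1555906  -0.1190925  -2.55938542] 11.732510441135611
turn first [ 0.01  0.02 -0.11] | shift in present axes cm [ 0.158 -0.184  2.748] | after turn [ 0.157 -0.183  2.748]
```

View pics/w6c.png

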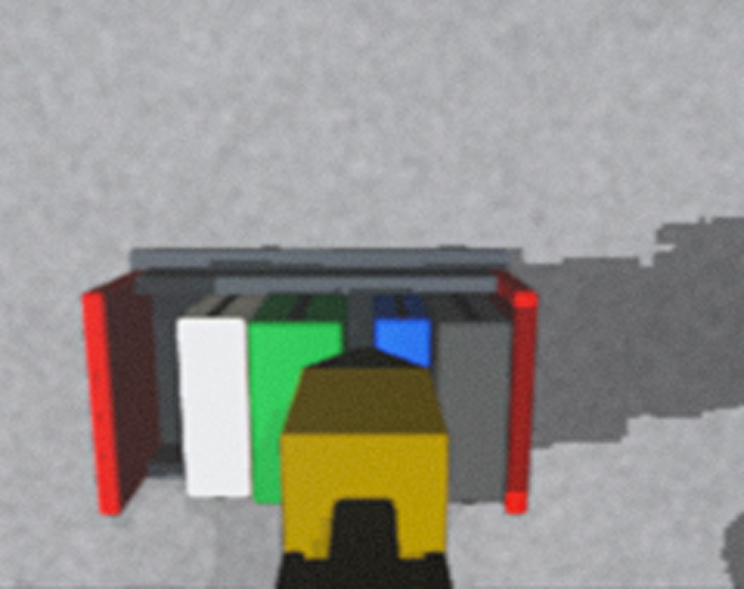

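```bash
cat > foot.py <<'E'
from rk import *
def foot(name,Tw,bz):
    im,K,_=L(name); 
    h=cv2.cvtColor(im,cv2.COLOR_RGB2HSV).astype(int); H,S,V=h[...,0],h[...,1],h[...,2]
    # yellow front lower edge
    for row in range(168,206,3):
        y=np.where((H[row,270:370]>18)&(H[row,270:370]<36)&(S[row,270:370]>120))[0]+270
        print(row,'yellow',y.min() if len(y) else None,y.max() if len(y) else None, 'mid',(y.min()+y.max())/2 if len(y) else None)
    for row in range(150,182,2): print(row,im[row,295:345].astype(int).sum(1)//3)
E
python3 - <<'E'
from foot import *
foot('w6',np.load('pics/w6T.npy'),121)
E
```

```text
168 yellow None None mid None
171 yellow None None mid None
174 yellow None None mid None
177 yellow None None mid None
180 yellow 298 338 mid 318.0
183 yellow 297 338 mid 317.5
186 yellow 296 339 mid 317.5
189 yellow 295 340 mid 317.5
192 yellow 294 341 mid 317.5
195 yellow 293 342 mid 317.5
198 yellow 292 343 mid 317.5
201 yellow 291 344 mid 317.5
204 yellow 290 344 mid 317.0
150 [103 108 101 102 102 107 105 108 106 104 105 102 105 107 105 104 106 107
 104 106 105 103 103 109 109 104 105 104 104 104 107 106 103 107 105 103
 105 107 106 105 103 104 106 104 104 106 107 101 106 102]
152 [107 108 105 109 110 106 106 107 107 104 108 108 107 102  97 103 107 105
 101 100 102 102 100 100  99 102 102 101 100  96  98 101 100 100  99 105
 101 103 107 108 111 109 108 110 111 110 111 110 107 109]
154 [69 71 73 70 73 77 70 75 74 74 79 71 67 64 70 78 93 81 70 68 66 62 68 70
 67 65 68 64 65 62 70 61 64 63 64 67 63 64 74 78 71 69 69 67 69 72 68 69
 69 69]
156 [49 41 42 39 41 45 47 51 46 51 48 45 48 47 45 45 46 58 60 62 66 60 61 60
 59 52 47 51 53 50 54 53 42 43 42 46 49 53 51 53 53 44 51 46 51 55 5
[... 1658 characters left out ...]
81  94 119 131 134
 135 137 132 134 131 130 127  93  56  57  77  95 102 100]
176 [114 117 115 111 111 103 105  90  70  54  49  35  33  31  37  34  39  40
  38  33  35  34  37  39  35  38  39  32  39  33  37  30  32  31  38  47
  69  91 117 128 129 133 126  88  56  62  76  93  99  97]
178 [112 113  97  81  63  47  48  45  39  44  41  48  43  51  46  46  47  49
  48  46  48  46  45  47  42  46  42  44  50  46  45  44  45  44  43  47
  44  35  40  44  58  71  82  60  58  64  78  92 106  97]
180 [112 111  87  67  63  62  64  66  65  68  65  69  63  63  66  66  63  63
  61  63  68  69  62  62  66  64  60  63  61  61  62  65  64  66  62  66
  64  64  66  70  63  60  62  55  58  67  81  94  97 102]
```

```bash
python3 - <<'E'
from rk import *
im,K,_=L('w6'); T=np.load('pics/w6T.npy')
h=cv2.cvtColor(im,cv2.COLOR_RGB2HSV).astype(int); H,S,V=h[...,0],h[...,1],h[...,2]
roi=np.zeros(H.shape,bool); roi[60:240,215:385]=1
edges(im,K,T,roi&(S<30)&(V>190),82,'white')
red=roi&((H<8)|(H>172))&(S>150)&(V>150); l=red.copy(); l[:,300:]=0; edges(im,K,T,l,78,'redL')
red=roi&((H<8)|(H>172))&(S>150)&(V>100); l=red.copy(); l[:,:300]=0; edges(im,K,T,l,78,'redR')
for row in range(157,166): print(row,im[row,322:334].mean(0).round())
for row in range(176,182): print(row,im[row,305:330].mean(0).round())
for row in range(195,204): print(row,im[row,305:330].mean(0).round())
print(onz(K,T,317,199.5,222.5-11)[0],onz(K,T,317,178.5,222.5-73)[0],onz(K,T,328,163,84)[0])
E
```

```text
white [ 257  163   24   57 1196] centroid [509.6 231.3] rect c [508.5 231.3] size+px [58.8 22.1] ang 0.2 y range 220.2 242.4 x 479.6 537.4
redL [227 154  12  72 458] centroid [509.8 268.9] rect c [508.5 268.9] size+px [75.1  7.5] ang 0.3 y range 264.9 272.7 x 471.4 545.5
redR [361 151  12  75 480] centroid [512.3 131.8] rect c [510.7 131.9] size+px [78.5 11.7] ang 4.1 y range 127.6 140.5 x 471.9 548.9
157 [38. 48. 69.]
158 [38. 47. 68.]
159 [38. 46. 66.]
160 [37. 43. 64.]
161 [38. 46. 66.]
162 [ 39.  56. 109.]
163 [ 41.  85. 191.]
164 [ 43. 108. 234.]
165 [ 46. 120. 241.]
176 [36. 38. 34.]
177 [35. 37. 34.]
178 [53. 51. 35.]
179 [82. 71. 31.]
180 [87. 75. 30.]
181 [85. 74. 29.]
195 [86. 75. 27.]
196 [86. 74. 26.]
197 [85. 74. 28.]
198 [85. 73. 27.]
199 [105.  89.  24.]
200 [154. 128.  17.]
201 [180. 152.  10.]
202 [184. 154.  11.]
203 [184. 154.  12.]
536.2996434230265 535.9804821362198 537.9334621511936
```

Request:
carry_out --pt "0.08 -0.06 0.3 0 0 0" --pt "0.08 -0.06 0.5 0 0 0" --pt "0.08 -0.06 0.7 0 0 0" --pt "0 0 0.6 0 0 0" --pt "0 0 0.5 0 0 0" --pt "0 0 0 0 0 0" --pt "0 0 0 0 0 0" --pt "0 0 0 0 0 0"

```text
clock: 9.37
ee_pos: [509.7, 185.4, 196.7]
orientation: [-180.0, -0.0, 0.3]
contact_force: [-0.2, -0.1, -3.6]
width: 0.137
```

```bash
python3 - <<'E'
from h import *
s=r.observe();print(s['ee_pos'],s['orientation'],s['contact_force'],s['width']*87)
c=snap('wrist','w7'); np.save('pics/w7T.npy',wristpose(c['tool_from_camera']))
cv2.imwrite('pics/w7c.png',cv2.resize(c['image'][120:250,220:420][:,:,::-1],None,fx=4,fy=4,interpolation=cv2.INTER_CUBIC))
im=c['image'].astype(int)
for row in range(156,172,2): print(row,im[row,300:336].sum(1)//3)
c=snap('scene','s7')
E
```

```text
[509.732437   185.39560586 196.68141107] [-1.79999845e+02 -2.09235765e-02  2.82870783e-01] [-0.15393603 -0.13560508 -3.56644726] 11.917099698831194
156 [109 109 108 109 112 110 114 107 110 109 110 109 110 109 105 109 106 111
 106 110 106 108 107 106 108 108 109 107 106 112 110 113 107 112 111 108]
158 [ 99  96  98  99  97 104  98 101 102 100  99  98 103 108 103 100  95  99
 101  94 101 101 100  98 102  96  99 103  99  99 102  97 103  95  89  78]
160 [51 57 55 57 59 60 58 57 57 61 56 62 69 79 72 67 64 67 66 64 65 66 64 57
 57 60 58 61 61 62 56 50 57 56 63 61]
162 [36 40 41 47 45 48 46 49 46 44 47 41 44 46 56 59 62 61 59 62 61 62 60 57
 49 51 48 53 52 47 48 38 35 43 46 48]
164 [40 48 47 48 49 48 49 48 50 43 49 43 46 48 55 66 60 66 60 63 59 65 63 47
 48 46 54 46 50 55 44 44 32 33 45 48]
166 [37 45 47 42 46 43 48 48 50 44 45 44 48 47 54 62 59 63 63 64 62 64 58 48
 48 49 51 48 52 52 56 49 38 32 33 43]
168 [47 48 45 47 46 48 49 47 50 45 42 47 43 46 53 63 65 65 66 59 63 59 58 51
 53 54 47 52 46 51 52 53 38 37 34 41]
170 [52 50 49 48 49 50 51 48 51 50 51 51 42 48 61 67 68 71 65 60 64 57 56 49
 51 55 62 68 64 63 64 69 63 60 57 59]
```

View pics/w7c.png

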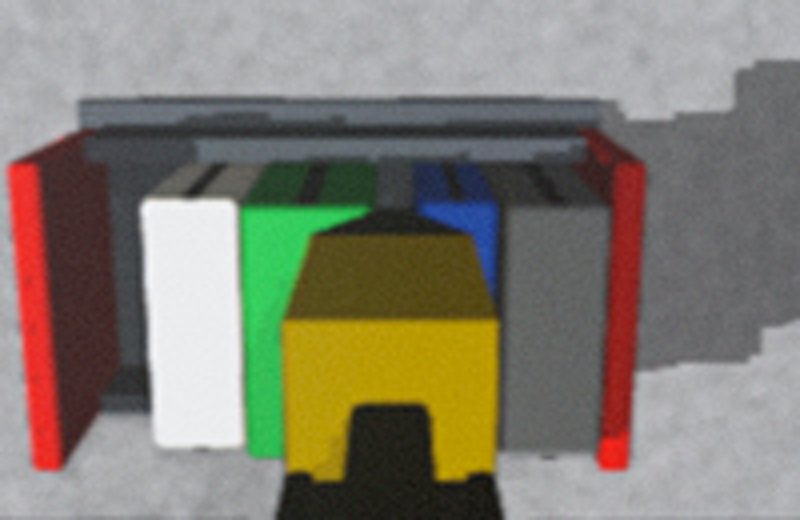

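The foot tip at crop (393,210) sits in front of the gap (crop 375–418) to within about 1 mm. I'll descend slowly while watching the force.

Request:
carry_out --pt "0 0.04 0.1 0 0 0" --pt "0 0 0.15 0 0 0" --pt "0 0 0.15 0 0 0" --pt "0 0 0.1 0 0 0" --pt "0 0 0.1 0 0 0" --pt "0 0 0.1 0 0 0" --pt "0 0 0.1 0 0 0" --pt "0 0 0.1 0 0 0" --pt "0 0 0.1 0 0 0" --pt "0 0 0 0 0 0"

```text
clock: 10.3
ee_pos: [509.4, 184.7, 186.3]
orientation: [180.0, 0.0, 0.3]
contact_force: [-0.5, 0.1, -3.3]
width: 0.139
```

```bash
cat > st.py <<'E'
import sys
from h import *
n=sys.argv[1]
f=[];
s=r.observe();print(s['clock'],s['ee_pos'].round(1),s['orientation'].round(2),s['contact_force'].round(1),s['ft_torque'].round(2),s['width']*87)
c=snap('wrist',n)
cv2.imwrite(f'pics/{n}c.png',cv2.resize(c['image'][110:250,210:420][:,:,::-1],None,fx=3.8,fy=3.8,interpolation=cv2.INTER_CUBIC))
E
python3 st.py w8
```

```text
10.3 [509.4 184.7 186.3] [1.7998e+02 3.0000e-02 2.7000e-01] [-0.5  0.1 -3.3] [-0.25  0.03  0.  ] 12.070258813106538
```

View pics/w8c.png

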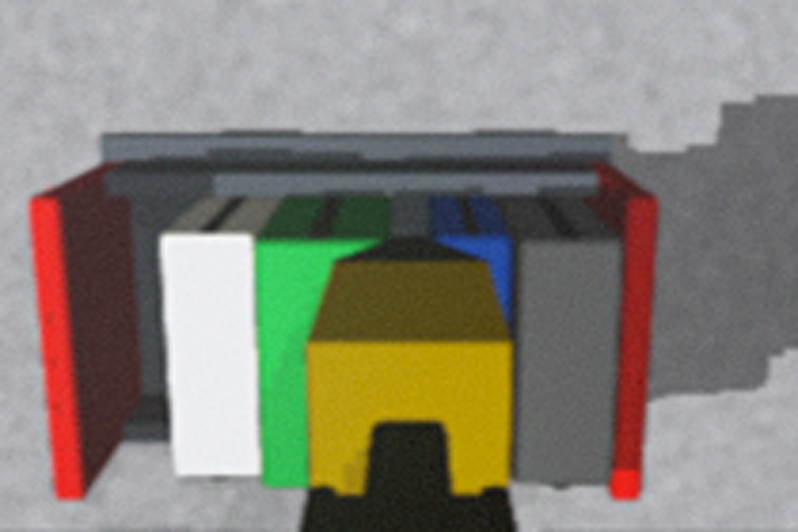

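The foot is entering the gap at crop (415,240) with no contact force. From here I'll add a drift toward green (+y, which is −tool y) at the wedge slope.

Request:
carry_out --pt "0 0 0.1 0 0 0" --pt "0 0 0.1 0 0 0" --pt "0 -0.02 0.1 0 0 0" --pt "0 -0.04 0.1 0 0 0" --pt "0 -0.05 0.1 0 0 0" --pt "0 -0.05 0.1 0 0 0" --pt "0 -0.05 0.1 0 0 0" --pt "0 0 0 0 0 0"

```text
clock: 11.02
ee_pos: [509.4, 187.1, 179.2]
orientation: [180.0, 0.0, 0.3]
contact_force: [-0.8, -1.4, -2.6]
width: 0.133
```

```bash
python3 st.py w9
```

```text
11.0167 [509.4 187.1 179.2] [1.8e+02 2.0e-02 2.7e-01] [-0.8 -1.4 -2.6] [-0.26  0.01 -0.01] 11.560924464497779
```

View pics/w9c.png

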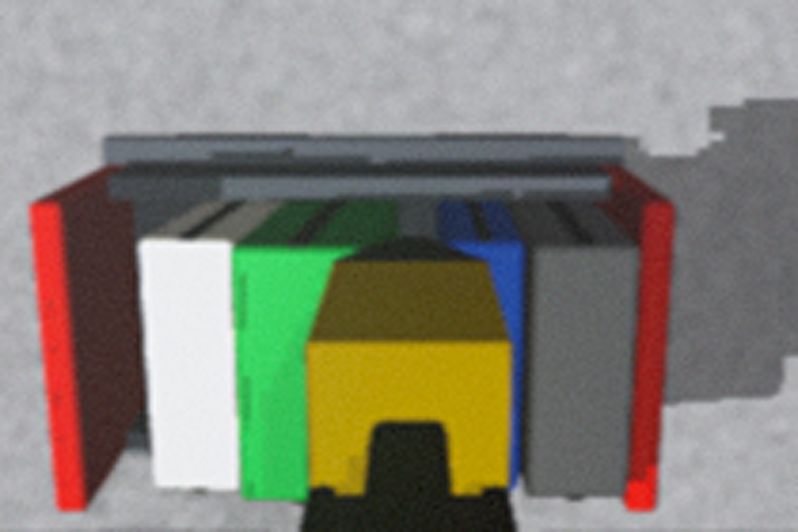

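The row is sliding upright, with only about 1.4 N sideways, so I'll continue.

Request:
carry_out --pt "0 -0.04 0.1 0 0 0" --pt "0 -0.04 0.1 0 0 0" --pt "0 -0.04 0.1 0 0 0" --pt "0 -0.04 0.1 0 0 0" --pt "0 -0.04 0.1 0 0 0" --pt "0 -0.04 0.1 0 0 0" --pt "0 -0.04 0.1 0 0 0" --pt "0 -0.04 0.1 0 0 0"

```text
clock: 11.73
ee_pos: [509.5, 190.3, 171.4]
orientation: [-180.0, -0.0, 0.3]
contact_force: [0.9, -0.6, -2.6]
width: 0.13
```

```bash
python3 st.py w10
```

```text
11.7333 [509.5 190.3 171.4] [-180.     -0.      0.27] [ 0.9 -0.6 -2.6] [-0.16  0.04 -0.02] 11.28900004760324
```

View pics/w10c.png

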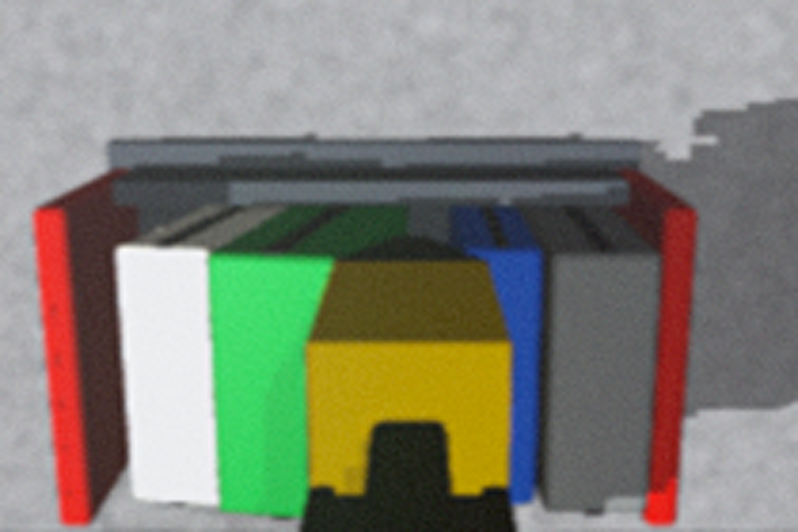

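Request:
carry_out --pt "0 -0.04 0.1 0 0 0" --pt "0 -0.04 0.1 0 0 0" --pt "0 -0.04 0.1 0 0 0" --pt "0 -0.04 0.1 0 0 0" --pt "0 -0.04 0.1 0 0 0" --pt "0 -0.04 0.1 0 0 0" --pt "0 -0.04 0.1 0 0 0" --pt "0 -0.04 0.1 0 0 0"

```text
clock: 12.45
ee_pos: [509.5, 193.4, 163.4]
orientation: [-180.0, -0.0, 0.3]
contact_force: [0.2, -0.9, -3.7]
width: 0.138
```

```bash
python3 st.py w11
```

```text
12.45 [509.5 193.4 163.4] [-180.     -0.      0.27] [ 0.2 -0.9 -3.7] [-0.11 -0.01 -0.02] 12.028134704127318
```

View pics/w11c.png

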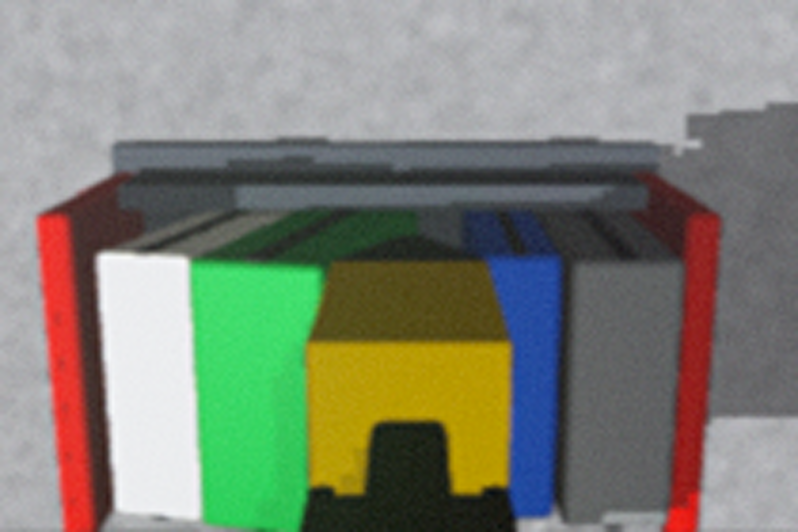

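Request:
carry_out --pt "0 -0.035 0.1 0 0 0" --pt "0 -0.035 0.1 0 0 0" --pt "0 -0.035 0.1 0 0 0" --pt "0 -0.035 0.1 0 0 0" --pt "0 -0.035 0.1 0 0 0" --pt "0 -0.035 0.1 0 0 0" --pt "0 -0.035 0.1 0 0 0" --pt "0 -0.035 0.1 0 0 0"

```text
clock: 13.17
ee_pos: [509.4, 196.0, 155.5]
orientation: [180.0, 0.0, 0.3]
contact_force: [0.2, -0.4, -2.6]
width: 0.134
```

```bash
python3 st.py w12
```

```text
13.1667 [509.4 196.  155.5] [1.7997e+02 1.0000e-02 2.8000e-01] [ 0.2 -0.4 -2.6] [-0.65  0.01  0.05] 11.66527171150269
```

View pics/w12c.png

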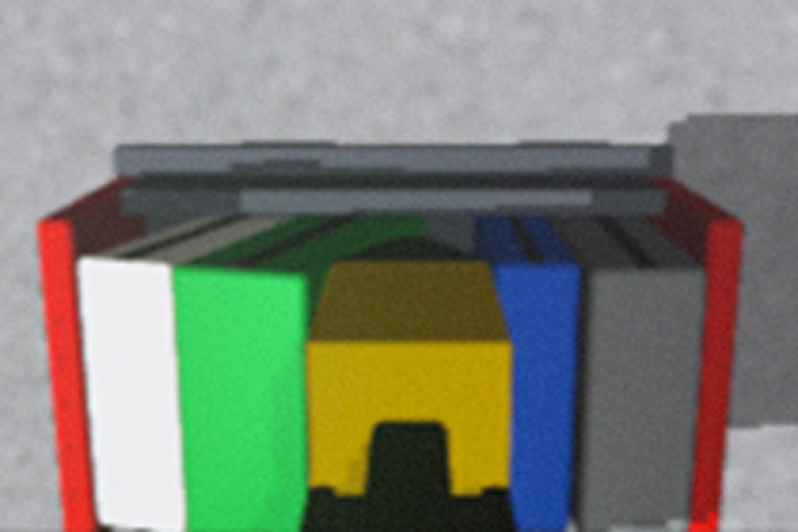

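Request:
carry_out --pt "0 0 0.1 0 0 0" --pt "0 0 0.1 0 0 0" --pt "0 0 0.1 0 0 0" --pt "0 0 0.1 0 0 0" --pt "0 0 0.1 0 0 0" --pt "0 0 0.1 0 0 0" --pt "0 0 0.1 0 0 0" --pt "0 0 0.1 0 0 0"

```text
clock: 13.88
ee_pos: [509.3, 195.2, 147.6]
orientation: [179.9, 0.0, 0.3]
contact_force: [-0.7, -4.4, -1.5]
width: 0.138
```

```bash
python3 st.py w13
```

```text
13.8833 [509.3 195.2 147.6] [1.799e+02 5.000e-02 2.700e-01] [-0.7 -4.4 -1.5] [-1.63 -0.02 -0.02] 12.043390205707912
```

View pics/w13c.png

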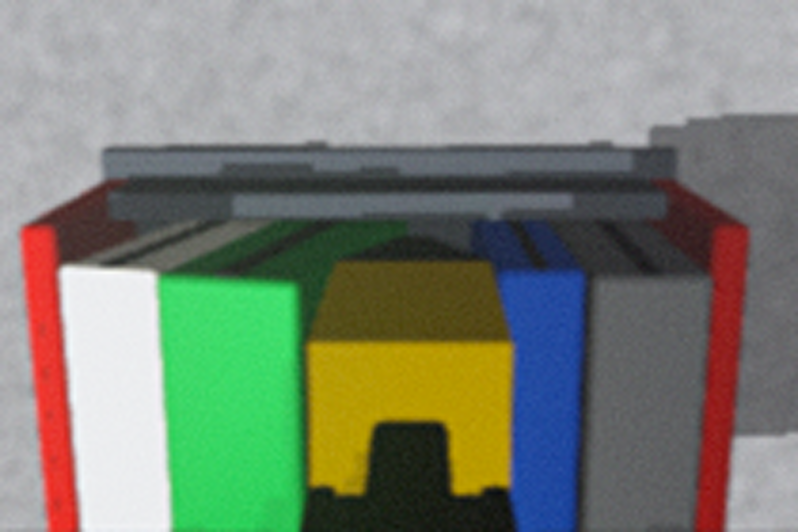

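The tool now feels −4.4 N in y, and green's top edge appears to stand off from the yellow face. I'll check from the scene camera for lean.

```bash
python3 - <<'E'
from h import *
c=snap('scene','s13')
cv2.imwrite('pics/s13c.png',cv2.resize(c['image'][150:250,330:450][:,:,::-1],None,fx=6,fy=6,interpolation=cv2.INTER_CUBIC))
E
```

```text
(no output)
```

View pics/s13c.png

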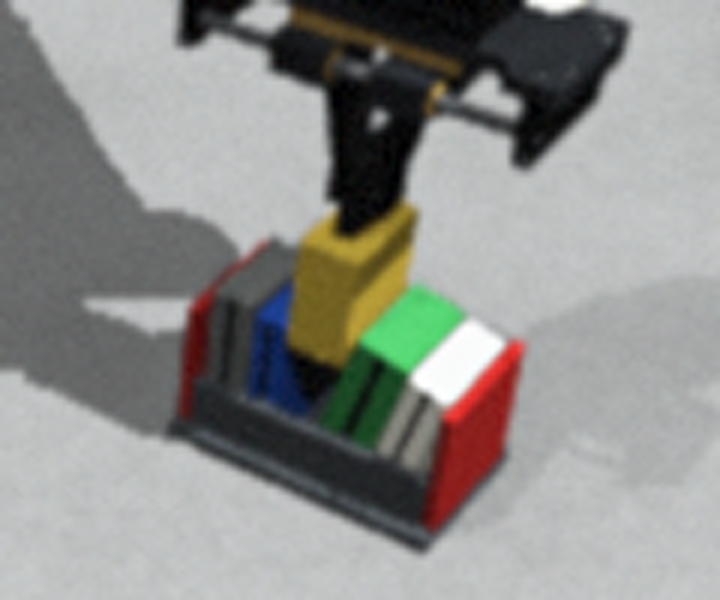

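Green and white are leaning about 10° toward +y, with their tops on the wall and their feet lagging behind. As the wedge goes down it will push green's lower part outward and stand them up. I'll continue slowly and watch.

Request:
carry_out --pt "0 0 0.06 0 0 0" --pt "0 0 0.06 0 0 0" --pt "0 0 0.06 0 0 0" --pt "0 0 0.06 0 0 0" --pt "0 0 0.06 0 0 0" --pt "0 0 0.06 0 0 0"

```text
clock: 14.48
ee_pos: [509.6, 196.7, 143.8]
orientation: [-180.0, -0.0, 0.3]
contact_force: [-0.2, -1.8, -3.0]
width: 0.134
```

Request:
carry_out --pt "0 0 0.06 0 0 0" --pt "0 0 0.06 0 0 0" --pt "0 0 0.06 0 0 0" --pt "0 0 0.06 0 0 0" --pt "0 0 0.06 0 0 0" --pt "0 0 0.06 0 0 0"

```text
clock: 14.98
ee_pos: [509.7, 196.7, 140.4]
orientation: [-179.9, -0.0, 0.3]
contact_force: [0.5, -1.1, -3.3]
width: 0.136
```

```bash
cat > sc.py <<'E'
import sys
from h import *
s=r.observe();print(s['clock'],s['ee_pos'].round(1),s['orientation'].round(2),s['contact_force'].round(1),s['ft_torque'].round(2))
n=sys.argv[1]
c=snap('scene',n)
cv2.imwrite(f'pics/{n}c.png',cv2.resize(c['image'][160:250,340:435][:,:,::-1],None,fx=6.5,fy=6.5,interpolation=cv2.INTER_CUBIC))
E
python3 sc.py s14
```

```text
14.9833 [509.7 196.7 140.4] [-1.7995e+02 -5.0000e-02  2.8000e-01] [ 0.5 -1.1 -3.3] [-0.09 -0.   -0.05]
```

View pics/s14c.png

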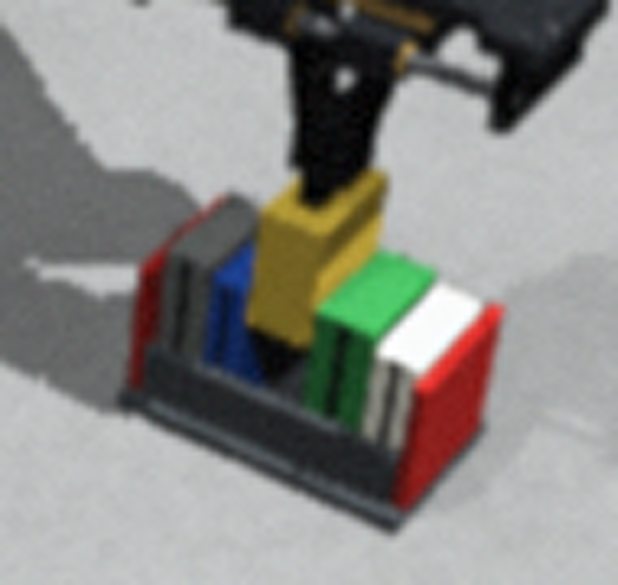

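They have stood up again and the forces are near zero. I'll continue down.

Request:
carry_out --pt "0 0 0.07 0 0 0" --pt "0 0 0.07 0 0 0" --pt "0 0 0.07 0 0 0" --pt "0 0 0.07 0 0 0" --pt "0 0 0.07 0 0 0" --pt "0 0 0.07 0 0 0" --pt "0 0 0.07 0 0 0" --pt "0 0 0.07 0 0 0"

```text
clock: 15.7
ee_pos: [509.5, 196.2, 134.7]
orientation: [180.0, 0.0, 0.3]
contact_force: [0.0, 0.7, -2.9]
width: 0.138
```

Request:
carry_out --pt "0 0 0.07 0 0 0" --pt "0 0 0.07 0 0 0" --pt "0 0 0.07 0 0 0" --pt "0 0 0.07 0 0 0" --pt "0 0 0.07 0 0 0" --pt "0 0 0.07 0 0 0"

```text
clock: 16.2
ee_pos: [509.5, 196.2, 130.5]
orientation: [180.0, -0.0, 0.3]
contact_force: [-0.3, 0.8, -3.9]
width: 0.139
```

```bash
python3 sc.py s15; python3 st.py w15
```

```text
16.2 [509.5 196.2 130.5] [180.    -0.     0.27] [-0.3  0.8 -3.9] [-0.1 -0.   0. ]
16.25 [509.4 196.1 130.3] [1.7999e+02 2.0000e-02 2.7000e-01] [-0.4  0.6 -3.5] [-0.01  0.01  0.03] 11.628904307870158
```

View pics/w15c.png

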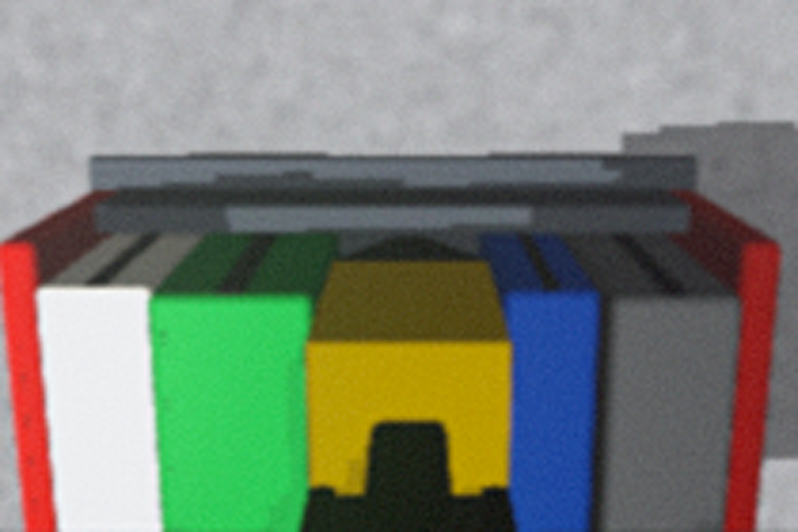

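View pics/s15c.png

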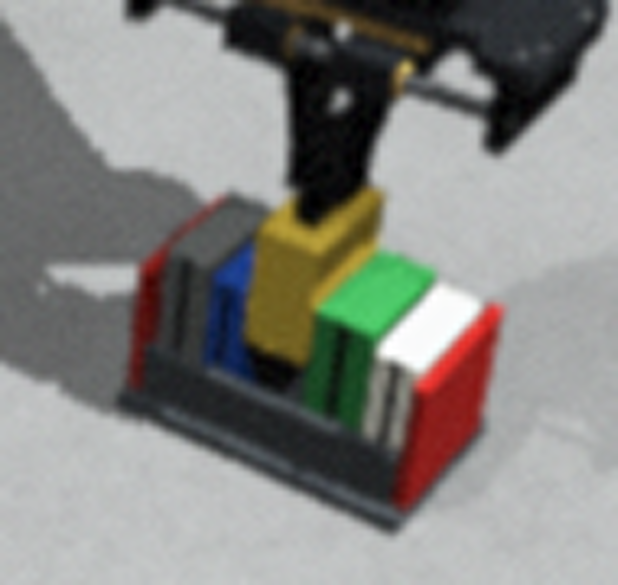

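There is clearance on both sides and everything is upright. I'll continue down to near the floor.

Request:
carry_out --pt "0 0 0.08 0 0 0" --pt "0 0 0.08 0 0 0" --pt "0 0 0.08 0 0 0" --pt "0 0 0.08 0 0 0" --pt "0 0 0.08 0 0 0" --pt "0 0 0.08 0 0 0" --pt "0 0 0.08 0 0 0" --pt "0 0 0.08 0 0 0"

```text
clock: 16.97
ee_pos: [509.5, 196.2, 124.0]
orientation: [180.0, 0.0, 0.3]
contact_force: [-0.6, 0.8, -3.6]
width: 0.132
```

Request:
carry_out --pt "0 0 0.08 0 0 0" --pt "0 0 0.08 0 0 0" --pt "0 0 0.08 0 0 0" --pt "0 0 0.08 0 0 0" --pt "0 0 0.08 0 0 0" --pt "0 0 0.08 0 0 0" --pt "0 0 0.08 0 0 0" --pt "0 0 0.08 0 0 0"

```text
clock: 17.63
ee_pos: [509.5, 196.2, 117.7]
orientation: [180.0, 0.0, 0.3]
contact_force: [0.1, -0.4, -2.7]
width: 0.136
```

Request:
carry_out --pt "0 0 0.03 0 0 0" --pt "0 0 0.03 0 0 0" --pt "0 0 0.03 0 0 0" --pt "0 0 0.03 0 0 0" --pt "0 0 0.03 0 0 0" --pt "0 0 0.03 0 0 0"

```text
clock: 18.13
ee_pos: [509.5, 196.2, 116.0]
orientation: [-180.0, -0.0, 0.3]
contact_force: [-0.0, -0.2, -3.8]
width: 0.14
```

Request:
carry_out --pt "0 0 0.05 0 0 0" --pt "0 0 0.05 0 0 0" --pt "0 0 0.05 0 0 0" --pt "0 0 0.05 0 0 0" --pt "0 0 0.05 0 0 0" --pt "0 0 0.05 0 0 0" --pt "0 0 0.05 0 0 0" --pt "0 0 0.05 0 0 0"

```text
clock: 18.8
ee_pos: [509.5, 196.2, 111.9]
orientation: [180.0, 0.0, 0.3]
contact_force: [0.0, 0.2, -2.4]
width: 0.135
```

Request:
carry_out --pt "0 0 0.03 0 0 0" --pt "0 0 0.03 0 0 0" --pt "0 0 0.03 0 0 0" --pt "0 0 0.03 0 0 0" --pt "0 0 0.03 0 0 0"

```text
clock: 19.22
ee_pos: [509.5, 196.2, 110.4]
orientation: [-180.0, 0.0, 0.3]
contact_force: [-0.1, 0.8, -3.7]
width: 0.135
```

Request:
carry_out --pt "0 0 0.02 0 0 0" --pt "0 0 0.02 0 0 0" --pt "0 0 0.02 0 0 0" --pt "0 0 0.02 0 0 0" --pt "0 0 0.02 0 0 0"

```text
clock: 19.63
ee_pos: [509.6, 196.2, 109.6]
orientation: [-180.0, -0.0, 0.3]
contact_force: [0.6, 1.7, -1.2]
width: 0.133
```

Request:
carry_out --pt "0 0 0.02 0 0 0" --pt "0 0 0.02 0 0 0" --pt "0 0 0 0 0 0"

```text
clock: 19.88
ee_pos: [509.8, 196.3, 109.6]
orientation: [-180.0, -0.0, 0.3]
contact_force: [-1.0, -0.1, 0.0]
width: 0.135
```

Request:
carry_out --pt "0 0 0.02 0 0 0" --pt "0 0 0 0 0 0"

```text
clock: 20.05
ee_pos: [509.9, 196.3, 109.5]
orientation: [-180.0, -0.1, 0.3]
contact_force: [0.2, 0.9, 2.5]
width: 0.136
```

```bash
python3 sc.py s16; python3 st.py w16
```

```text
20.05 [509.9 196.3 109.5] [-1.7998e+02 -6.0000e-02  2.9000e-01] [0.2 0.9 2.5] [-0.16  0.3  -0.05]
20.1 [509.9 196.4 109.6] [-1.7998e+02 -6.0000e-02  2.9000e-01] [-2.1 -0.6  3.8] [-0.24  0.35 -0.03] 11.610144176805237
```

View pics/w16c.png

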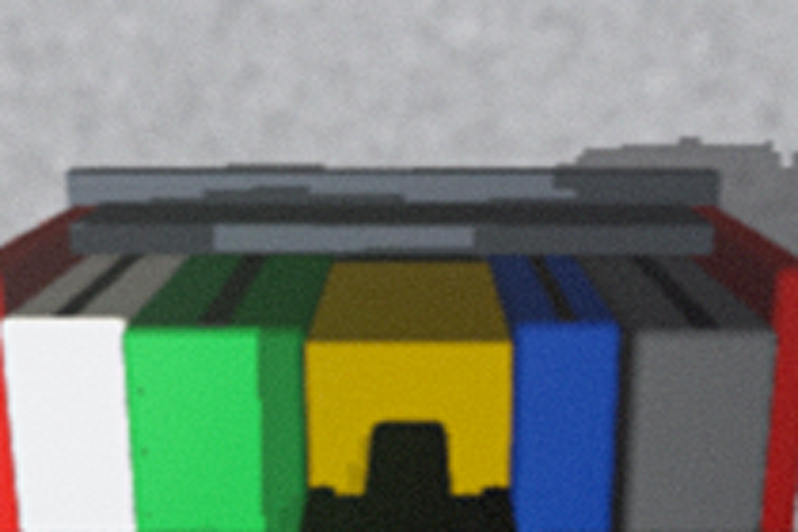

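View pics/s16c.png

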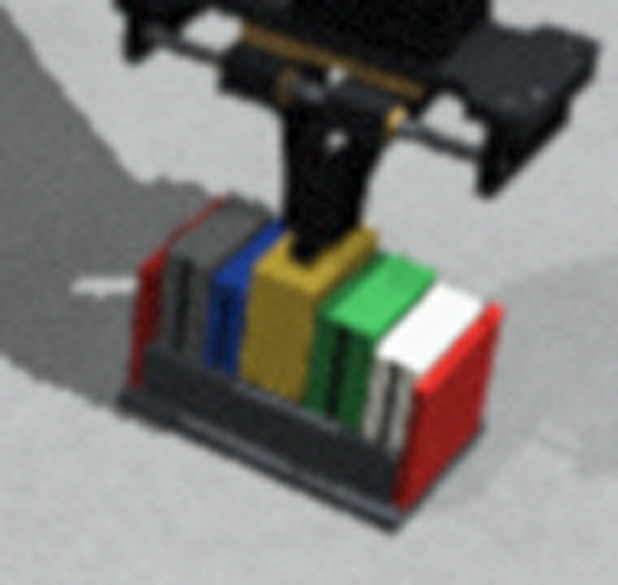

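Yellow is down between blue and green at crop (310,310), and the floor carries about 5 N. The tool height of 109.5 mm matches the expected 109.6 mm. I'll press lightly a moment longer, then release.

Request:
carry_out --pt "0 0 0.02 0 0 0" --pt "0 0 0.02 0 0 0" --pt "0 0 0 0 0 0" --pt "0 0 0 0 0 0" --pt "0 0 0 0 0 0"

```text
clock: 20.57
ee_pos: [510.1, 196.4, 109.5]
orientation: [-180.0, -0.1, 0.3]
contact_force: [-0.4, -0.5, 5.8]
width: 0.135
```

```bash
python3 st.py w17
```

```text
20.5667 [510.1 196.4 109.5] [-1.7997e+02 -9.0000e-02  3.0000e-01] [-0.4 -0.5  5.8] [-0.21  0.52  0.  ] 11.757107484073591
```

The height no longer changes as force rises, so the case is seated. Releasing now.

Request:
carry_out --pt "0 0 -0.04 0 0 0" --pt "0 0 0 0 0 0" --pt "0 0 0 0 0 0" --pt "0 0 0 0 0 0" --pt "0 0 0 0 0 0" --pt "0 0 0 0 0 0" --pt "0 0 0 0 0 0" --claw -0.1

```text
clock: 21.2
ee_pos: [509.5, 196.2, 108.7]
orientation: [180.0, 0.0, 0.3]
contact_force: [-0.3, -0.3, 0.7]
width: 0.439
```

Request:
carry_out --pt "0 0 -0.3 0 0 0" --pt "0 0 -0.6 0 0 0" --pt "0 0 -1 0 0 0" --pt "0 0 -1.5 0 0 0" --pt "0 0 -2 0 0 0" --pt "0 0 -2 0 0 0" --pt "-1.5 0 -2 0 0 0" --pt "-1.5 0 -1 0 0 0" --pt "-1.5 0 0 0 0 0" --pt "0 0 0 0 0 0"

```text
clock: 22.03
ee_pos: [463.0, 196.0, 215.1]
orientation: [-179.9, -0.1, 0.3]
contact_force: [-1.3, 0.4, -0.5]
width: 0.45
```

Request:
carry_out --pt "0 0 0 0 0 0" --pt "0 0 0 0 0 0" --pt "0 0 0 0 0 0"

```text
clock: 22.28
ee_pos: [465.0, 196.0, 212.8]
orientation: [180.0, -0.0, 0.3]
contact_force: [-0.3, 0.4, -0.3]
width: 0.45
```

```bash
python3 sc.py s18; python3 - <<'E'
from rk import *
s=r.observe(); c=snap('wrist','w18'); T=wristpose(c['tool_from_camera']); im=c['image']; K=c['intrinsics']
cv2.imwrite('pics/w18c.png',cv2.resize(im[60:250,200:440][:,:,::-1],None,fx=3.2,fy=3.2,interpolation=cv2.INTER_CUBIC))
h=cv2.cvtColor(im,cv2.COLOR_RGB2HSV).astype(int); H,S,V=h[...,0],h[...,1],h[...,2]
roi=np.zeros(H.shape,bool); roi[60:250,200:440]=1
edges(im,K,T,roi&(H>50)&(H<75)&(S>100)&(V>120),90,'green')
edges(im,K,T,roi&(H>100)&(H<120)&(S>150)&(V>130),84,'blue')
edges(im,K,T,cv2.morphologyEx((roi&(H>20)&(H<35)&(S>150)&(V>140)).astype(np.uint8),cv2.MORPH_CLOSE,np.ones((25,25)))>0,98,'yellow')
edges(im,K,T,roi&(S<30)&(V>205),82,'white')
red=roi&((H<8)|(H>172))&(S>150)&(V>150); l=red.copy(); l[:,310:]=0; edges(im,K,T,l,78,'redL')
E
```

```text
22.2833 [465.  196.  212.8] [179.99  -0.     0.26] [-0.3  0.4 -0.3] [-0.06  0.03 -0.02]
green [ 266  118   33   65 2030] centroid [510.  227.9] rect c [508.9 227.9] size+px [58.5 29.2] ang 0.2 y range 213.3 242.6 x 480.1 537.8
blue [ 336  118   20   64 1101] centroid [509.9 170.1] rect c [509.  170.1] size+px [58.8 17.3] ang 0.2 y range 161.5 178.8 x 480.0 537.9
yellow [ 298  117   38   69 2451] centroid [510.6 196.7] rect c [509.  196.7] size+px [60.5 32.8] ang 0.3 y range 180.3 213.2 x 479.2 538.9
white [ 242  118   26   64 1377] centroid [509.4 254.1] rect c [508.4 254.3] size+px [59.2 21.4] ang 0.3 y range 243.5 265.1 x 479.2 537.5
redL [235 110  12  79 472] centroid [509.6 269. ] rect c [507.9 268.8] size+px [74.   7.2] ang 0.5 y range 264.9 272.4 x 471.3 544.4
```

View pics/w18c.png

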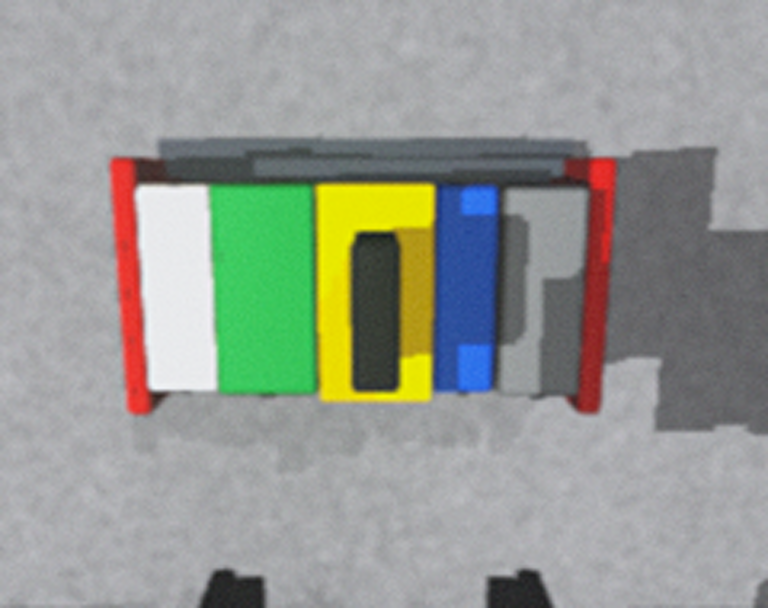

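View pics/s18c.png

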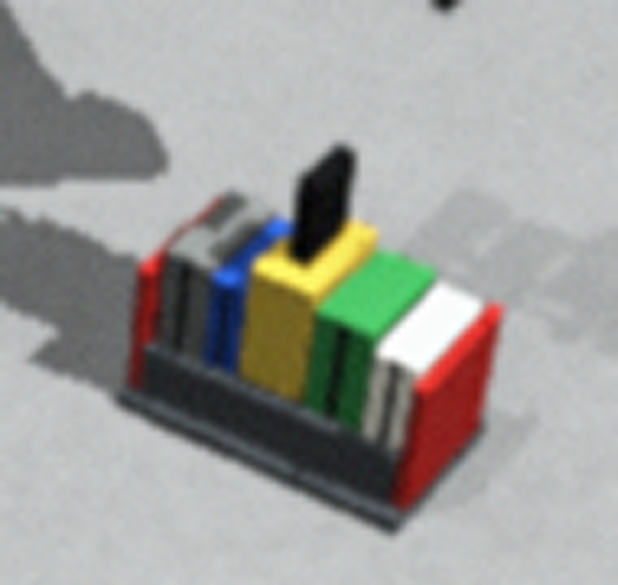

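The picture shows all five cases upright in a full row. Yellow sits at y≈196.7 between blue (170.1) and green (227.9), with x within 1 mm of the middle. The gripper is clear, so I'm handing in.

```bash
python3 - <<'E'
from h import *
print(sign_off())
E
```

```text
the job is handed in; nothing more can be done
None
```

The yellow case is filed between the blue and green cases and standing on the rack floor. I handed the job in at about 22 s of the 72 s allowed; no verdict was reported.

**What I did:** I gripped the case by its tab at 30 N and lifted it out of the aluminium stand. I worked the wedge foot into the gap while drifting toward green. I then pressed it on the floor with about 9 N, released it and backed off.

**Last checks:**
- **Position:** The yellow case sits at x ≈ 509 mm, against a rack middle of about 508.5 mm. Its centre is about 27 mm from blue's and 31 mm from green's.
- **Height:** The tool stopped at 109.5 mm, against the 109.6 mm I expected for a case standing on the floor. It did not sink further as I pressed.
- **Row and robot:** All five cases looked upright in two views, and the gripper was clear with near-zero force. The sideways force I read stayed below about 5 N throughout.

**What disagreed:** Partway down, green and white leaned about 10° against the end wall. They stood up again as the wedge went lower. My gap measurements also differed, 8.9 mm from one view and 10.8 mm from another, but both gave the same centre, so it made no difference.

I did not take a separate last picture of the bystanders. The arm never went near them.

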